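Set the ratchet to tighten and clamp the plaster mould

ROBOT

A 6-joint arm with a two-finger parallel gripper is mounted at the origin on the work surface. World frame = base frame: x ahead of the robot, y to its left, z up, the work surface at z = 0. Lengths are in m, angles in rad, forces in N, time in s.
With the tool pointing down it reaches from about 0.35 to 0.725 m from the base axis. Payload 6 kg.
Tool frame: the origin (TCP) lies midway between the tips of the shut fingers; the grasp point (between the pads) lies 19 mm behind it; z points along the fingers, y is the direction in which the jaws open and shut (so a half turn about z gives the same grasp; the last joint's range is limited). The gripper opens to 85 mm and grips with 20 to 120 N. Pads are 22 mm wide; open, the fingers measure 114 mm over their backs; the gripper's body (76 mm by 85 mm) begins 54 mm behind the grasp point. The pads swing forward as they close: fully open they stand 13 mm farther back than shut.
Start: joints at [-0.81, 0.04, 0.085, 0, -1.615, -0.334], TCP at [0.248, -0.546, 0.231] pointing down, gripper open.
Joint ranges: [-2.56, 2.56], [-1.29, 2.01], [-1.08, 1.49], [-3.29, 1.98], [-2.81, -0.18], [-2.99, 2.99]. Speed limits (rad/s): [2.57, 2.57, 3.01, 3.14, 3.14, 3.14].

INTERFACE

Orientations are given as a rotation vector (axis times angle).
In Python, from bench import robot gives the robot as it stands. Calls block until the motion is done:
- robot.move_to(position, orientation): joint-space move of the TCP to a pose.
- robot.movel(position, orientation=None, speed=0.15): straight line of the TCP; orientation=None keeps the orientation; speed is the mean speed in m/s.
- robot.move_joints(angles): joint-space move.
- robot.grip(opening, grasp_force=None): opening from 0.0 (shut) to 1.0 (fully open); grasp_force is the grip in N (None keeps the last); returns when the fingers have stopped.
- robot.dwell(seconds).
- robot.ik(position, orientation): joint angles nearest the present ones, or None.
- robot.state(): the state.
- robot.read_camera(name): name is "scene" or "top" or "wrist"; returns a dict with "pixels" (480x640x3 uint8, red, green, blue), "z_map" (480x640 float32, m along the optical axis (not along the pixel's ray), 0 where there is no reading), "camera_matrix" (3x3 intrinsics, pixels), "k1" (the pictures are not rectified: a ray, as slopes to the right and down, at radius r is drawn at 1 + k1 r^2 times it, then the intrinsics apply), "view" (4x4, takes a point from world to camera coordinates). Camera axes: x right, y up, looking along -z (the intrinsics and any distortion apply to the point x, -y, -z); pixel columns grow to the right and rows downward; lengths in m; the calibration is good to about 2 mm. A picture is of the moment at which its call begins.
A pose or a line that the arm cannot do raises robot.PlanningError and nothing moves.
- robot.job_done(): hands the job in, once; it reports no verdict.
The state is a dict: "t": time; "joint_pos": joint angles; "dq": joint speeds; "tau": joint torques, N m; "tcp_pos": TCP position; "eef_rot": TCP orientation; "wrist_force": force on the tool from outside, world axes, zero at the start; "moment": the same for the moment, N m; "grip_width": opening from 0.0 (shut) to 1.0 (fully open).
Only numpy, scipy, OpenCV 4.12 (cv2) and the standard library are available. Lean on these libraries where they do the work, as an engineer would, in place of code of your own. Each camera call takes 0.05 s, during which the arm holds its last target. There are 200 camera calls.

TASK

The ratchet on the green mould clamp has been left set to loosen: gently flip its red thumb lever over to the tightening side (tightening is clockwise seen from above), and only then work the blue-gripped handle to and fro until the rubber pad bears firmly on the plaster mould. It is tight when pushing on at the blue grip takes about 13 N (it runs at about 8.5 N before the pad bears); stop there, since at 15 N and more the plaster cracks, then let go. Never wind the spindle backwards, and leave everything else on the bench where it stands.

Things in the scene. Friction and masses are not known exactly. Their poses are not given: they have to be found in the camera images.
- press: Screw clamp for plaster moulds, fixed to the bench: green base plate 220 x 300 x 20 mm, two steel columns 118 mm either side of its centre along its y, green crosshead 62 x 285 mm with top at z 220 mm; column ends and nuts rise to 242 mm. Origin: centre of the underside of the base plate, on the spindle's axis; x away from the robot at yaw 0, z up. Nothing of it reaches above 248 mm save the thumb lever and the spindle end (about 300 mm, 24 mm thick, on the axis)
- spindle_axis (a point): Point on the vertical spindle axis at 248 mm above the bench; the handle swings about it. The toothed wheel there (61 mm across, 16 teeth, so one click each 0.39 rad) is keyed to the spindle
- handle (a joint): Angle of the ratchet handle in rad, 0 when it points to the clamp's -x (towards the robot), growing clockwise seen from above; stops at -1.2 and 1.2. It drags with 0.3 N m (1.8 N at the grip) when it runs free over the clicks, and stays where it is left
- handle_grip (a point): Middle of the blue grip of the handle, on its axis: a level cylinder 24 mm thick and 85 mm long that points from the spindle outwards, its middle 167 mm from the spindle axis and 232 mm above the bench. Free space all round and below it (beyond 150 mm from the axis) down to the bench things; the inner steel bar, 18 mm wide, top at 236 mm, runs from it to the ratchet head
- pawl (a joint): Angle of the pawl and its thumb lever relative to the handle in rad, growing clockwise seen from above: 0.18 to 0.4 = tightening (the wheel is driven when the handle turns clockwise and clicks free the other way), -0.18 to -0.4 = loosening. An over-centre spring snaps it to the side it is nearest; it takes about 1.5 to 2.5 N at the lever's end to flip, more if the pawl is loaded by pulling the handle. Pushing the lever clockwise does not load it
- thumb_lever: Red thumb lever on top of the ratchet head: it points from the pawl pivot (46 mm from the spindle axis, on the handle's centre line) outwards along the handle and ends 40 mm from the pivot in an upright red post 11 mm thick, from 247 to 271 mm above the bench; the steel bar's top lies 11 mm below the post's foot, with a low dark spring housing on it up to 245 mm. Origin: on the pivot at 247 mm. More than 20 N on it bends it
- thumb_tip (a point): Top centre of the red post of the thumb lever, 271 mm above the bench; it swings up to 16 mm to either side of the handle's centre line (40 mm from the pivot). The side it leans to is the side to which the handle drives the spindle
- spindle (a joint): Angle of the spindle in rad, growing clockwise seen from above = tightening; 12 mm of pad travel a turn. Its thread drags with 1.15 N m (so that with the handle's own drag about 8.5 N is needed at the middle of the grip before the pad bears) and holds by itself when let go; once the pad bears, each 100 N of clamping force adds about 1.15 N at the middle of the grip
- platen: Round steel platen 116 mm across with a black rubber pad below, on the spindle; origin: centre of the pad's lower face. It does not turn. The rubber gives about 1 mm for 300 N. At the start it stands about 1.5 to 5.5 mm above the mould; from first touch, a quarter of a turn of the spindle or less can make it too tight, so go by the force at the grip
- mould: Closed two-part plaster mould, a white block 150 x 150 mm standing fast in the clamp under the pad; origin: centre of its underside, on the base plate. Its height differs from mould to mould, 110.5 to 113.5 mm, and is not measured
- bowl_a: Clay-coloured bowl 100 mm across, 62 mm high, origin centre of its foot; leave alone
- bowl_b: Clay-coloured bowl like bowl_a; leave alone
- bowl_c: Clay-coloured bowl like bowl_a; leave alone
- glaze_jar: White jar with black lid, 72 mm across, 95 mm high; leave alone
- brush: Brush lying on the bench; leave alone
- rib: Flat wooden rib 50 x 150 mm, 6 mm thick; leave alone
- spanner: Steel spanner 200 mm long lying on the bench; leave alone

How it is judged:
On the way, in this order (a step that is already met when the one before it is completed fails the run):
1. the thumb lever is flipped to the tightening side while the pad is still clear of the mould (value of joint pawl above 0.1 rad and contact force between platen and mould below 5 N), for 0.2 s.
2. the pad bears on the mould with at least 200 N (contact force between platen and mould above 200 N), for 0.3 s.
At the end, for the whole second after the job is handed in: The thumb lever is on the tightening side (pawl above 0.1 rad), the pad presses the mould with 200 to 600 N (about 11 to 15 N at the grip when last pushed), the handle is let go and at rest, and no bowl, jar, brush, rib or spanner is more than 30 mm from where it stood (value of joint pawl above 0.1 rad and contact force between platen and mould between 200 and 600 N and velocity of joint each of spindle, handle below 0.05 rad/s and velocity of joint handle above -0.05 rad/s and distance of each of bowl_a, bowl_b, bowl_c, glaze_jar, brush, rib, spanner from where it was at the start of the episode below 0.03 m); the robot touches nothing.
It fails at once if the plaster is cracked: the pad presses the mould with more than 600 N (contact force between platen and mould above 600 N).
It fails at once if the spindle is wound backwards (faster than 0.25 rad/s) (velocity of joint spindle below -0.25 rad/s).
It fails at once if the thumb lever is forced with more than 20 N (contact force between anything else and thumb_lever above 20 N).
It fails at once if a thing on the bench is moved by more than 30 mm (distance of any of bowl_a, bowl_b, bowl_c, glaze_jar, brush, rib, spanner from where it was at the start of the episode above 0.03 m).
It also fails if it takes over 72 s, if anything falls off the work surface, if the arm or the gripper's body presses on something with over 40 N, if the wrist force passes 120 N, or if a joint passes its speed limit or range.

## Working session

There is one attempt and no reset: what is moved stays moved. The work goes in short steps, each a Python script; the robot and the scene stay as the last script left them, time stands still between calls to the robot, and variables do not carry over. Pictures are saved under pics/ and viewed, about 8 in all and at most 12, crops included, and the job is handed in when it is done.

```bash
mkdir -p pics; cat > h.py <<'E'
import numpy as np, cv2
from bench import robot
def shot(cam,name,crop=None,scale=1):
    d=robot.read_camera(cam); np.savez('pics/%s.npz'%name,**{k:np.array(v) for k,v in d.items()})
    save(d['pixels'],name,crop,scale); return d
def save(im,name,crop=None,scale=1):
    if crop: im=im[crop[1]:crop[3],crop[0]:crop[2]]
    im=cv2.resize(im,None,fx=scale,fy=scale,interpolation=cv2.INTER_CUBIC)
    cv2.imwrite('pics/%s.png'%name,im[:,:,::-1])
def ray(d,u,v):
    K=np.array(d['camera_matrix']);k=float(d['k1']);V=np.array(d['view'])
    p=cv2.undistortPoints(np.array([[[u,v]]],float),K,np.array([k,0,0,0,0.]))[0,0]
    R=V[:3,:3];o=-R.T@V[:3,3]; return o,R.T@np.array([p[0],-p[1],-1.])
def atz(d,u,v,z):
    o,r=ray(d,u,v); return o+r*(z-o[2])/r[2]
def depth(d,u,v):
    o,r=ray(d,u,v); return o+r*d['z_map'][int(round(v)),int(round(u))]
E
python3 - <<'E'
from h import *
s=robot.state(); print(s)
d=shot('top','top1'); e=shot('scene','scene1')
a=np.hstack([d['pixels'],e['pixels']]); 
E
```

```text
{'t': 0.0, 'joint_pos': array([-8.10293990e-01,  4.08531369e-02,  8.37886643e-02, -4.68405848e-04,
       -1.61550872e+00, -3.33702797e-01]), 'dq': array([ 0.00097127, -0.00044185,  0.00034844,  0.00180589, -0.00206441,
       -0.00026784]), 'tau': array([ 1.19845641e-03, -3.68210757e+01,  3.47416735e+01,  6.93235964e+00,
       -5.47887248e-03,  2.41688628e-05]), 'tcp_pos': array([ 0.24831288, -0.5458375 ,  0.23024234]), 'eef_rot': array([ 6.65258448e-01, -3.06980967e+00, -2.76562877e-03]), 'wrist_force': array([0.00259461, 0.60022391, 0.56966128]), 'moment': array([ 0.00928151, -0.01324232,  0.03180057]), 'grip_width': 1.0010213554189422}
```

View pics/top1.png

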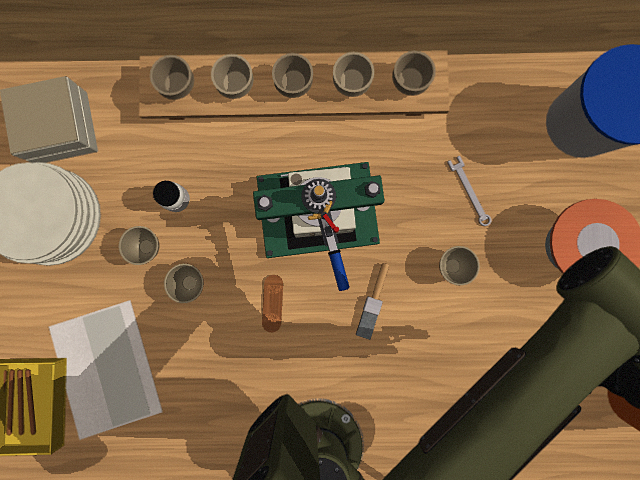

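View pics/scene1.png

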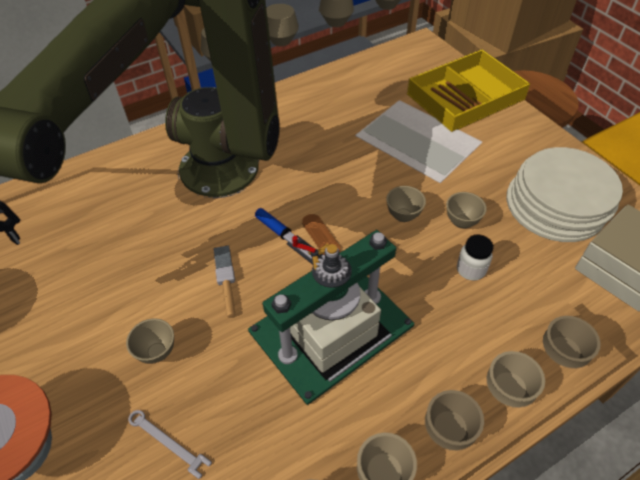

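The top view shows the spindle near (319,192), the blue grip around (338,270), and the red lever near (332,222). I'll enlarge that area and measure it.

```bash
python3 - <<'E'
from h import *
d=np.load('pics/top1.npz'); d=dict(d)
save(d['pixels'],'crop1',(240,150,400,300),5)
print(atz(d,264,202,.242),atz(d,373,188,.242))
hs=cv2.cvtColor(d['pixels'],cv2.COLOR_RGB2HSV)
def blob(lo,hi,box):
    m=cv2.inRange(hs,lo,hi); k=np.zeros_like(m); k[box[1]:box[3],box[0]:box[2]]=1; return np.argwhere((m>0)&(k>0))[:,::-1]
b=blob((105,150,50),(130,255,255),(300,230,370,300)); print('blue',len(b),b.min(0),b.max(0),b.mean(0))
P=np.array([depth(d,u,v) for u,v in b]); print(np.median(P[:,2]),P[:,2].max())
P=np.array([atz(d,u,v,.238)[:2] for u,v in b]); c=P.mean(0); w,v=np.linalg.eigh(np.cov(P.T)); print('grip c',c,'dir',v[:,1],'ext',np.ptp((P-c)@v[:,1]),np.ptp((P-c)@v[:,0]))
for r in [((0,170,90),(6,255,255)),((174,170,90),(180,255,255))]:
    b=blob(*r,(300,190,350,250)); print('red',len(b), b.min(0) if len(b) else 0,b.max(0) if len(b) else 0)
    for u,v in b: 
        p=depth(d,u,v)
        if p[2]>.262: print(u,v,p.round(4))
E
```

```text
[0.5923886  0.10822511 0.242     ] [ 0.61851444 -0.12587234  0.242     ]
blue 389 [330 252] [348 290] [339.14138817 271.15167095]
0.24221004060781282 1.2131342996372652
grip c [ 0.44203915 -0.04959994] dir [-0.9709628  -0.23923052] ext 0.07952568706847596 0.02211266424109417
red 82 [323 214] [338 231]
334 227 [ 0.5333 -0.0392  0.2686]
335 227 [ 0.5331 -0.0412  0.2701]
336 227 [ 0.533  -0.0432  0.2703]
337 227 [ 0.5333 -0.0455  0.2671]
334 228 [ 0.531  -0.039   0.2705]
335 228 [ 0.531  -0.0411  0.2697]
336 228 [ 0.5308 -0.0431  0.2722]
337 228 [ 0.5306 -0.0451  0.2735]
338 228 [ 0.5308 -0.0473  0.2707]
334 229 [ 0.5288 -0.0389  0.272 ]
335 229 [ 0.5289 -0.0411  0.2698]
336 229 [0.4374 0.0083 1.2131]
338 229 [ 0.5289 -0.0474  0.2689]
334 230 [ 0.5269 -0.039   0.2701]
335 230 [ 0.5267 -0.041   0.2711]
336 230 [ 0.5269 -0.0431  0.2692]
337 230 [ 0.5267 -0.0451  0.2709]
338 230 [ 0.5267 -0.0472  0.2707]
336 231 [ 0.5246 -0.043   0.2715]
337 231 [ 0.5248 -0.0452  0.2694]
red 4 [323 216] [337 229]
337 229 [ 0.5287 -0.0451  0.2718]
```

View pics/crop1.png

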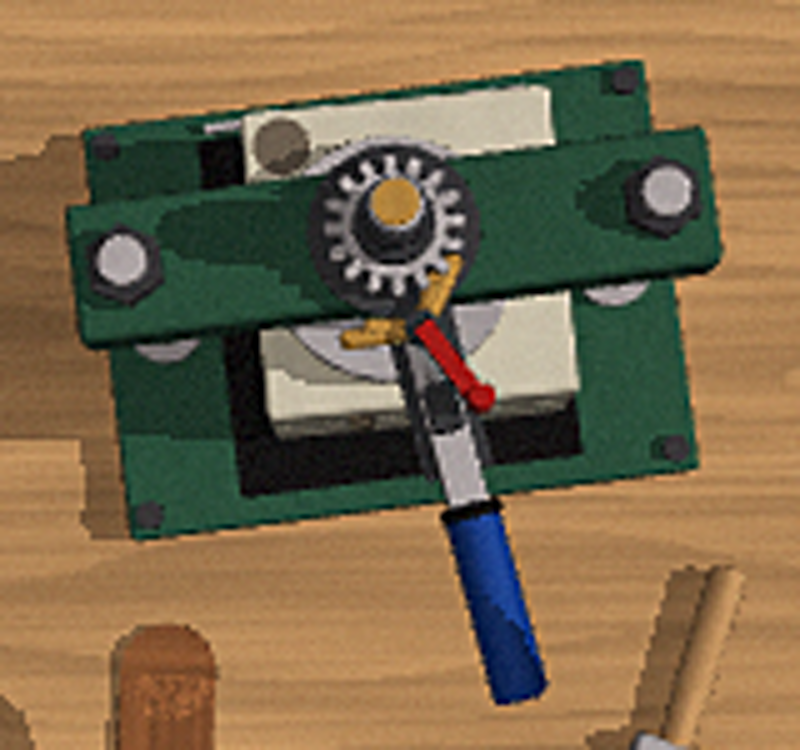

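Measurements agree with the given sizes:

| Quantity | Measured | Expected |
|---|---|---|
| Spindle axis | (0.6055, -0.0088) | – |
| Clamp yaw | 0.11 | – |
| Handle angle | about -0.13 | – |
| Pivot to post | 39.7 mm | 40 mm |
| Pawl | about -0.39, loosening side | -0.18 to -0.4 |

Next I'll check that the arm can reach both the flip and the whole swing of the handle.

```bash
cat >> h.py <<'E'
from scipy.spatial.transform import Rotation as Ro
AX=np.array([.6055,-.0088]); A0=np.pi+.111
SG=1
def us(h):
    a=A0-h; return np.array([np.cos(a),np.sin(a)]), np.array([np.sin(a),-np.cos(a)])
def pose(h,r,s,z,sg=None):
    u,t=us(h); sg=sg or SG
    y=np.r_[t,0]*sg; zz=np.array([0,0,-1.]); 
    return np.r_[AX+u*r+t*s,z], Ro.from_matrix(np.c_[np.cross(y,zz),y,zz]).as_rotvec()
def wf(n=1):
    f=[]
    for i in range(n):
        f.append(robot.state()['wrist_force']); 
        if i<n-1: robot.dwell(.02)
    return np.mean(f,0)
E
python3 - <<'E'
from h import *
for sg in (1,-1):
    for h in (-1.05,-.5,0,.5,1.05):
        q=robot.ik(*pose(h,.167,0,.207,sg)); print(sg,h,None if q is None else np.round(q,2))
    print(robot.ik(*pose(-.13,.083,-.015,.249,sg)))
E
```

```text
1 -1.05 [ 0.06 -0.06 -0.06  0.   -1.57 -0.47]
1 -0.5 [ 0.2  -0.29 -0.26  0.   -1.6  -1.16]
1 0 [ 0.4  -0.4  -0.34 -0.   -1.63 -1.86]
1 0.5 [ 0.57 -0.36 -0.31 -0.   -1.62 -2.53]
1 1.05 None
[ 0.29812272 -0.14298674 -0.05931814  0.         -1.65446493 -1.62791905]
-1 -1.05 [ 0.06 -0.06 -0.06  0.   -1.57  2.67]
-1 -0.5 [ 0.2  -0.29 -0.26 -0.   -1.6   1.98]
-1 0 [ 0.4  -0.4  -0.34  0.   -1.63  1.28]
-1 0.5 [ 0.57 -0.36 -0.31  0.   -1.62  0.61]
-1 1.05 [ 0.63 -0.17 -0.16  0.   -1.58  0.  ]
[ 2.98122718e-01 -1.42986742e-01 -5.93181390e-02  4.44089210e-16
 -1.65446493e+00  1.51367361e+00]
```

With the tool y axis reversed (sg=-1) the arm reaches the whole swing. I'll do the flip with the part-open fingers straddling the post.

```bash
sed -i 's/^SG=1/SG=-1/' h.py; python3 - <<'E'
from h import *
H=-.13; R=.083
robot.move_to(*pose(H,R,-.015,.33)); robot.grip(.4)
robot.movel(*pose(H,R,-.015,.249),speed=.1)
f0=wf(3); u,t=us(H); print(robot.state()['t'],f0,robot.state()['grip_width'])
for s in np.arange(-.011,.0185,.003):
    robot.movel(*pose(H,R,s,.249),speed=.03)
    f=wf()-f0; print(round(s,4),round(f[:2]@t,2),f.round(1))
    if abs(f[:2]@t)>9: break
shot('wrist','w1'); d=shot('top','t2',(280,170,360,300),4); print(robot.state()['t'])
a=cv2.imread('pics/w1.png'); b=cv2.imread('pics/t2.png')
b=cv2.resize(b,(295,480)); cv2.imwrite('pics/c2.png',cv2.resize(np.hstack([a,b]),None,fx=.85,fy=.85))
E
```

```text
3.7417 [-0.22429651  0.22749121 -0.20369994] 0.40369000082450385
-0.011 -0.04 [-0.1 -0.1  0.6]
-0.008 0.42 [-0.5  0.3 -0.2]
-0.005 0.04 [-0.3 -0.  -0.4]
-0.002 -1.86 [ 0.6 -1.8  0.3]
0.001 -2.04 [-0.5 -2.2 -0.4]
0.004 -1.14 [-0.2 -1.2  0.5]
0.007 -1.12 [ 0.2 -1.1  0.4]
0.01 0.53 [ 0.4  0.6 -0. ]
0.013 0.18 [ 0.   0.2 -0.1]
0.016 -0.69 [ 1.1 -0.4  0.5]
6.375
```

View pics/c2.png

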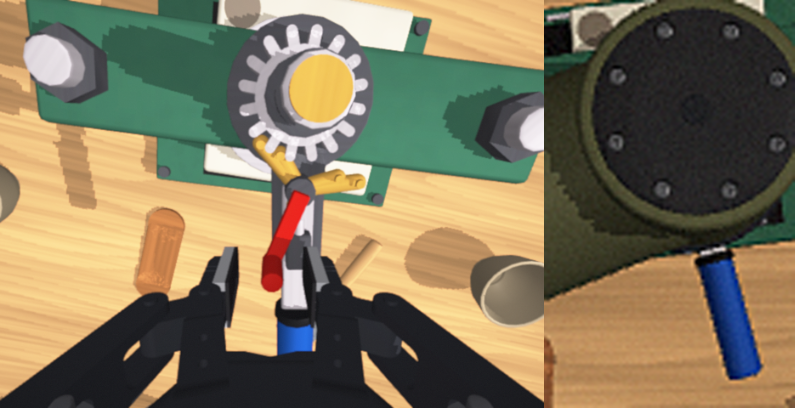

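The wrist view shows the post at (272,280), left of the handle's centre line, so it leans to the clockwise (tightening) side. It peaked at 2 N and then snapped over. Now I'll recheck the handle angle, straddle the grip and do the first stroke.

```bash
cat >> h.py <<'E'
RG=.167; ZG=.207
def stroke(h,h1,step,stop,f0,log=True):
    """drive grip clockwise with trailing finger until h1 or tangential force>=stop"""
    while h<h1-1e-6:
        h=min(h+step,h1)
        robot.movel(*pose(h,RG,0,ZG),speed=.06)
        t=us(h)[1]; F=-(wf()-f0)[:2]@t
        print(round(h,3),round(F,2),end=' | ')
        if F>=stop:
            F=-(wf(4)-f0)[:2]@t; print('chk',round(F,2),end=' | ')
            if F>=stop: break
    print('t',robot.state()['t']); return h,F
E
python3 - <<'E'
from h import *
d=dict(np.load('pics/t2.npz')); hs=cv2.cvtColor(d['pixels'],cv2.COLOR_RGB2HSV)
m=cv2.inRange(hs,(105,150,50),(130,255,255)); k=np.zeros_like(m);k[230:300,300:370]=1
b=np.argwhere((m>0)&(k>0))[:,::-1]; P=np.array([atz(d,u,v,.238)[:2] for u,v in b]); c=P.mean(0)-AX
h=A0-(np.arctan2(c[1],c[0])%(2*np.pi)); print('h',h,np.hypot(*c),len(b))
if abs(h+.13)>.1: raise SystemExit
p=robot.state()['tcp_pos']; robot.movel(np.r_[p[:2],.30],speed=.15)
robot.movel(*pose(h,RG,0,.30),speed=.15)
robot.movel(*pose(h,RG,0,ZG),speed=.1)
f0=wf(4); print(f0); np.save('f0.npy',f0)
print(stroke(h,h+.36,.06,12.3,f0))
E
```

```text
h -0.13352587678677574 0.16839110259336115 392
[-0.25741516  0.16485355  0.10764686]
-0.074 0.55 | -0.014 0.6 | 0.046 4.79 | 0.106 4.05 | 0.166 4.14 | 0.226 4.33 | t 10.6167
(np.float64(0.22647412321322424), np.float64(4.334019315522009))
```

```bash
python3 - <<'E'
from h import *
f0=np.load('f0.npy'); h=.2265
d=shot('wrist','w3')
t=us(h)[1]
print([round(-(wf()-f0)[:2]@t,2) for i in range(1)])
for k in range(6):
    robot.dwell(.02); print(robot.state()['t'],round(-(wf()-f0)[:2]@t,2))
for i in range(12):
    h+=.01; robot.movel(*pose(h,RG,0,ZG),speed=.06); F=wf()-f0; s=robot.state(); print(round(h,3),round(-F[:2]@us(h)[1],2),round(F[:2]@us(h)[0],2),F[2].round(1),round(s['t'],2),(s['tcp_pos']-pose(h,RG,0,ZG)[0]).round(4))
E
```

```text
[np.float64(4.32)]
10.6833 4.4
10.7 4.55
10.7167 4.13
10.7333 3.7
10.75 4.77
10.7667 4.0
0.237 5.8 0.54 1.2 11.02 [-0.0002 -0.0006  0.0001]
0.247 6.48 1.11 1.7 11.27 [-0.0002 -0.0007  0.0001]
0.257 7.49 0.67 1.8 11.52 [-0.0002 -0.0007  0.0001]
0.267 6.01 0.8 2.2 11.77 [-0.0003 -0.0008  0.0001]
0.277 6.81 0.46 2.8 12.02 [-0.0003 -0.0008  0.0001]
0.287 6.36 1.37 1.5 12.27 [-0.0003 -0.0007  0.0001]
0.297 7.54 0.94 1.4 12.52 [-0.0003 -0.0008  0.0001]
0.307 7.83 0.35 2.2 12.77 [-0.0003 -0.0008  0.0001]
0.317 7.2 1.62 2.4 13.02 [-0.0004 -0.0008  0.0001]
0.327 7.61 1.08 3.4 13.27 [-0.0004 -0.0008  0.0001]
0.337 7.31 0.6 2.6 13.52 [-0.0004 -0.0008  0.0001]
0.347 6.87 1.42 2.1 13.77 [-0.0004 -0.0008  0.0001]
```

View pics/w3.png

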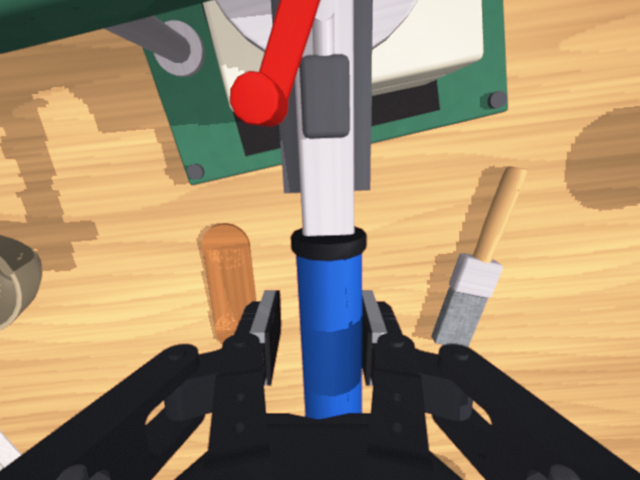

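The wrist view confirms the post at (258,98) is still on the tightening side, with the grip straddled and its right-hand side against the trailing finger at (370,330). Readings after a stop settle near 7.3 N, a little under the running 8.5 N, so I'll judge by the rise over this baseline (+4 N target) using small slow steps.

```bash
sed -i 's/speed=.06)/speed=.02)/' h.py; python3 - <<'E'
from h import *
f0=np.load('f0.npy')
print(stroke(.347,1.05,.03,9.8,f0))
E
```

```text
0.377 7.17 | 0.407 6.66 | 0.437 7.91 | 0.467 7.56 | 0.497 7.67 | 0.527 6.55 | 0.557 6.38 | 0.587 6.93 | 0.617 6.08 | 0.647 6.32 | 0.677 6.96 | 0.707 6.79 | 0.737 7.8 | 0.767 6.65 | 0.797 7.87 | 0.827 6.05 | 0.857 6.83 | 0.887 6.74 | 0.917 7.15 | 0.947 6.62 | 0.977 7.01 | 1.007 5.95 | 1.037 6.66 | 1.05 6.45 | t 23.2333
(1.05, np.float64(6.446126945850837))
```

The baseline stayed at 6–8 N through the whole stroke, so the pad isn't bearing yet. I'll swing back and start the second stroke.

```bash
sed -i 's/speed=.02)/speed=.03)/' h.py; python3 - <<'E'
from h import *
f0=np.load('f0.npy')
for h in np.linspace(1.05,-1.05,8)[1:]:
    robot.movel(*pose(h,RG,0,ZG),speed=.15); F=wf()-f0; print(round(h,2),round(-F[:2]@us(h)[1],1),end=' | ')
print(robot.state()['t'])
print(stroke(-1.05,-.2,.05,9.0,f0))
E
```

```text
0.75 0.2 | 0.45 -0.6 | 0.15 -0.4 | -0.15 -0.3 | -0.45 -0.3 | -0.75 -0.7 | -1.05 0.2 | 26.6167
-1.0 -0.25 | -0.95 0.64 | -0.9 4.42 | -0.85 5.6 | -0.8 5.36 | -0.75 5.03 | -0.7 5.08 | -0.65 5.58 | -0.6 5.46 | -0.55 4.37 | -0.5 4.9 | -0.45 4.9 | -0.4 5.5 | -0.35 5.34 | -0.3 5.28 | -0.25 5.03 | -0.2 4.92 | t 33.8417
(-0.2, np.float64(4.917220753711961))
```

```bash
python3 - <<'E'
from h import *
f0=np.load('f0.npy')
print(stroke(-.2,1.05,.05,7.3,f0))
E
```

```text
-0.15 4.78 | -0.1 5.34 | -0.05 6.17 | -0.0 5.22 | 0.05 5.84 | 0.1 5.07 | 0.15 5.51 | 0.2 5.64 | 0.25 6.31 | 0.3 6.04 | 0.35 4.59 | 0.4 6.52 | 0.45 6.2 | 0.5 6.63 | 0.55 6.88 | 0.6 7.3 | chk 6.53 | 0.65 6.47 | 0.7 7.35 | chk 6.95 | 0.75 6.15 | 0.8 7.2 | 0.85 7.72 | chk 7.87 | t 42.9167
(0.8500000000000002, np.float64(7.870880413202713))
```

The force has been rising since about h = 0.4. I'll switch back to 0.01 rad steps, which under-read by about 1.3 N (7.2 N against 8.5 N), for an absolute reading.

```bash
python3 - <<'E'
from h import *
f0=np.load('f0.npy'); h=.85; L=[]
while h<1.05-1e-6:
    h+=.01; robot.movel(*pose(h,RG,0,ZG),speed=.06); F=-(wf(3)-f0)[:2]@us(h)[1]; L.append(F); print(round(h,3),round(F,2),end=' | ')
    if len(L)>=3 and np.mean(L[-3:])>11.0: break
print(robot.state()['t'])
E
```

```text
0.86 8.61 | 0.87 9.19 | 0.88 8.62 | 0.89 9.28 | 0.9 8.88 | 0.91 8.58 | 0.92 8.91 | 0.93 9.22 | 0.94 9.37 | 0.95 8.89 | 0.96 9.04 | 0.97 8.94 | 0.98 9.97 | 0.99 9.52 | 1.0 9.73 | 1.01 9.88 | 1.02 9.2 | 1.03 9.59 | 1.04 9.64 | 1.05 9.93 | 48.5833
```

The small-step readings are now about 2.6 N above baseline, which puts the force at roughly 220–340 N. The slope also matches the rubber's stiffness (0.2 rad gives about 1.1 N). I'll go back one click and advance the spindle about 0.17 rad more (about 100 N), within a force limit.

```bash
python3 - <<'E'
from h import *
f0=np.load('f0.npy')
for h in (.85,.65,.45): robot.movel(*pose(h,RG,0,ZG),speed=.15)
for h in (.54,.62): robot.movel(*pose(h,RG,0,ZG),speed=.06); print(h,round(-(wf()-f0)[:2]@us(h)[1],2))
L=[];eng=None
while robot.state()['t']<63:
    h+=.015; robot.movel(*pose(h,RG,0,ZG),speed=.06); F=-(wf(3)-f0)[:2]@us(h)[1]; L.append(F); print(round(h,3),round(F,2),end=' | ')
    if eng is None and F>7: eng=h
    if eng and (h-eng>=.165 or np.mean(L[-2:])>11.5): break
    if h>.9: break
print('eng',eng,robot.state()['t'])
E
```

```text
0.54 0.1
0.62 2.82
0.635 4.92 | 0.65 7.42 | 0.665 8.15 | 0.68 8.94 | 0.695 9.48 | 0.71 9.74 | 0.725 8.98 | 0.74 9.17 | 0.755 9.52 | 0.77 9.7 | 0.785 9.9 | 0.8 9.87 | 0.815 9.8 | eng 0.65 54.1667
```

```bash
python3 - <<'E'
from h import *
f0=np.load('f0.npy'); h=.815
for i in range(10):
    h+=.006; robot.movel(*pose(h,RG,0,ZG),speed=.004); F=-(wf(3)-f0)[:2]@us(h)[1]; print(round(h,3),round(F,2),end=' | ')
    if i>4 and F>12: break
print(robot.state()['t'])
E
```

```text
0.821 11.35 | 0.827 11.0 | 0.833 11.54 | 0.839 10.81 | 0.845 11.55 | 0.851 11.98 | 0.857 11.15 | 0.863 11.33 | 0.869 11.73 | 0.875 11.58 | 58.5
```

At this slower rate the grip takes about 11.6 N, a lower bound because readings after a stop come out low. That means roughly 270–400 N on the mould, well inside the window, so I'll let go.

```bash
python3 - <<'E'
from h import *
h=.875
robot.movel(*pose(h-.03,RG,0,ZG),speed=.05)
print(wf(3)-np.load('f0.npy'))
robot.movel(*pose(h-.03,RG,0,.31),speed=.12)
print(robot.state()['t'],robot.state()['wrist_force'])
shot('scene','end',(220,180,420,330),4); shot('wrist','endw'); a=cv2.imread('pics/end.png');cv2.imwrite('pics/endc.png',a)
E
```

```text
[-4.82972052 -4.59900814  0.52733436]
59.7917 [-0.34747397 -0.29239539 -0.69915499]
```

View pics/endw.png

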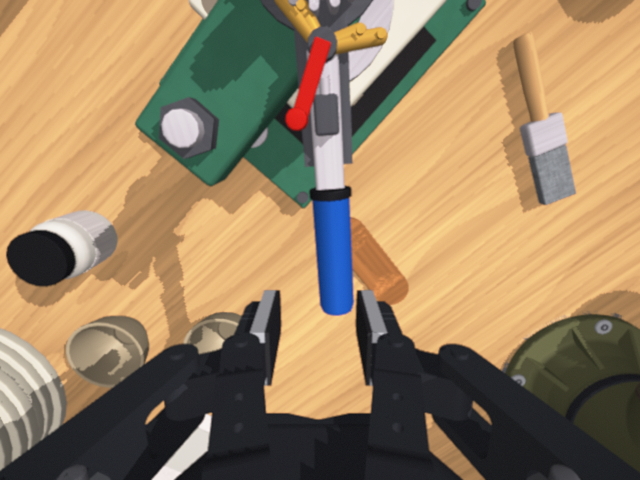

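The wrist view shows the gripper clear above the blue grip at (333,255) and the red post at (296,118), still on the tightening side. The jar, bowls and brush are undisturbed, and the wrist force is back to about zero. I'll hand in.

```bash
python3 - <<'E'
from h import *
robot.job_done(); print(robot.state()['t'])
E
```

```text
the job is handed in; nothing more can be done
the job is handed in; nothing more can be done
```

I flipped the thumb lever to the tightening side, worked the handle until the pad bore on the mould, let go, and handed in at about 60 s. No verdict was reported.

- **Lever:** it peaked at about 2 N and then snapped over, before I worked the handle. The final picture still shows it on the tightening side.
- **Tightening:** this took two full strokes and one short one. The last slow pushes read about 11.6 N at the grip, short of the 13 N asked for. I stopped there because readings taken after each stop come out low. I estimate about 270–400 N on the mould, inside the 200–600 N window.
- **Last checks:** the gripper is clear of everything and the wrist force is back to about zero. The jar, brush, rib and bowls in view look undisturbed; I did not recheck the spanner or bowl on the other side, but the arm never went near them after the start.

**Doubts:**
- **Force reading:** it depended on step size. Before the pad bore I read about 5 N with coarse steps and 7 N with fine ones, where 8.5 N was expected. The clamping force is therefore inferred from the rise in force and the spindle's advance, not from one clean reading.
- **Letting go:** after I backed off 5 mm, the finger still felt about 6.6 N, probably the handle springing back slightly. That went away once I lifted clear.

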